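# Swing the UV lamp over the dish and leave it standing

### The arm

A 6-joint arm with a two-finger parallel gripper is mounted at the origin on the work surface. World frame = base frame: x ahead of the robot, y to its left, z up, the work surface at z = 0. Lengths are in mm, angles in rad, forces in N, time in s.
With the tool pointing down it reaches from about 350 to 775 mm from the base axis. Payload 7.3 kg.
Tool frame: the origin (TCP) lies on the centre line of the jaws, within the pads' length; the fingertips stand 22 mm ahead of it and the grasp point (between the pads) lies 3 mm ahead of it; z points along the fingers, y is the direction in which the jaws open and shut (so a half turn about z gives the same grasp; the last joint's range is limited). The gripper opens to 92 mm and grips with 3 to 60 N. Pads are 19 mm wide; open, the fingers measure 130 mm over their backs; the gripper's body (75 mm by 190 mm) begins 47 mm behind the grasp point.
Start: joints at [-1.397, 0.342, 1.524, -0, 1.275, -0.146], TCP at [165.07, -498.392, 248.741] pointing down, gripper open.
Joint ranges: [-2.53, 2.53], [-0.77, 2.02], [0.04, 2.7], [-1, 4.14], [0.28, 2.66], [-3.11, 3.11]. Speed limits (rad/s): [2.57, 2.57, 3.14, 3.14, 3.14, 3.14].

### API

Orientations are given as [roll, pitch, yaw] about the fixed x, y, z axes, in that order (R = Rz(yaw) Ry(pitch) Rx(roll)).
In Python, from plant import get_obs, capture, bot, spot_in gives the robot as it stands.
- The arm moves only by the shell command python3 -m handwheel 'ROWS' [OPENING]. ROWS is JSON, a list of rows, each a list of 2 entries, a list of its own where there are three numbers: the shift along the world's x, y, z in mm, then the turn, a rotation vector about the world's x, y, z in rad. In form: [[[x, y, z], [wx, wy, wz]], ...]. A call has 1 to 12 rows; each row shifts and turns the commanded pose from where the row before left it; what a row does not reach is not made up. A row lasts 1/8 s, in which the tool goes at most 62.5 mm and 10.7 degrees, less where a joint would pass 70% of its speed; a pose out of reach is approached as far as the arm can. A call is refused whole if a number of a shift passes 62.5 or a number of a turn 0.188, either way. A call with a gripper value outside its range is refused whole. OPENING is the closure, from 0 (fully open) to 1 (shut), set as the call begins (- or left out, the last holds). The fingers move at their own pace and stop on an object; the grip force is fixed at half the most. Time passes only in rows, so rows that do not move let the fingers close. It gives the time, the measured TCP pose, the force and the opening at its end, in the units of the state.
- get_obs(): the state, without advancing time (a new reading comes with each control period).
- capture(name): name is "scene" or "top" or "wrist"; returns a dict with "img" (420x560x3 uint8, red, green, blue), "fx", "fy", "cx", "cy" (pixels), "cam_to_world" (4x4, takes a point from camera to world coordinates). Camera axes: x right, y up, looking along -z (the intrinsics and any distortion apply to the point x, -y, -z); pixel columns grow to the right and rows downward; lengths in mm; the calibration is good to about 2 mm. A picture is of the moment at which its call begins. There is no depth.
- bot.close_job(): hands the job in, once; it reports no verdict.
Trained networks look in the newest picture that a camera, given by its name, has taken for a name from the list of things; names that differ only in an ending like _2 or _b are one class to them, and where a whole thing is asked for, a point or a joint stands for the part that bears it (a point fixed in the world has none). Each returns a list of dicts, best first, with "score" (0 to 1); they miss things now and then, are a little off and sometimes report something else, mostly with a low value. They report only what shows in the picture. A call takes as long as a camera call. They do not tell look-alikes from the thing itself.
- spot_in(thing, camera): "xyz" ([x, y, z] in mm, in the coordinates of the camera as it stood for that picture, good to about 4 mm: the middle of the surface that is visible of it).
The state is a dict: "time": time; "joint_positions": joint angles; "dq": joint speeds; "tau": joint torques, N m; "tool_pos": TCP position; "tcp_rot": TCP orientation; "contact_force": force on the tool from outside, world axes, zero at the start; "moment": the same for the moment, N m; "grip_width": finger opening in mm.
Only numpy, scipy, OpenCV 4.12 (cv2) and the standard library are available. Lean on these libraries where they do the work, as an engineer would, in place of code of your own. Each camera call takes 0.05 s, during which the arm holds its last target. There are 200 camera calls.

### The job

Swing the heavy UV lamp round on its freely turning arm until it is centred over the glass dish on the lab jack, and leave it standing still there with nothing touching it; watch it stand for a good three seconds before you finish. Its bulb hates knocks: push and brake it gently with the closed fingers on the black sprung bumpers at its sides, touching neither its housing nor its arm, never faster than about 20 cm/s and never into its end stops. Leave the dish and everything else on the bench where it is.

Things in the scene. Friction and masses are not known exactly. Their poses are not given: they have to be found in the camera images.
- swing_arm (a joint): swing arm angle about the vertical post. 0: arm roughly along world -x; positive is anticlockwise from above, carrying the lamp to -y. Starts at rest at a negative angle; the dish lies at a positive one. Stops at -0.98, +0.98. Nearly frictionless: damping 0.03 N m s/rad, dry friction 0.0008 N m, no spring. Inertia about the post nominally 0.4 kg m2, 0.30 to 0.55.
- lamp: UV lamp's white housing, nominally 3 kg: box 140 mm along the arm, 96 mm across it, 155 to 225 mm above the bench; on its top a black fan 60 x 60 mm up to 242 mm. Not to be touched. Origin on the bench plane under its middle, 340 mm from the post axis; -x points out along the arm away from the post, +y across it towards falling joint angle.
- lamp_center (a point): centre of the lamp housing, 190 mm above the bench, 340 mm from the post axis
- bumper_left: black rubber bumper with a yellow stripe on the lamp's +y side: block 130 mm along the arm, 50 mm high (172 to 222 mm above the bench), its flat outer face 70 mm from the lamp's middle, facing falling joint angle. Push here. Sprung inwards: 200 N/m, 1.5 N s/m, travel 16 mm: the lamp bounces off what it meets. The lamp with both is 140 mm wide, too wide to grip. Origin as the lamp's.
- bumper_right: black rubber bumper with a yellow stripe on the lamp's -y side: block 130 mm along the arm, 50 mm high (172 to 222 mm above the bench), its flat outer face 70 mm from the lamp's middle, facing rising joint angle. Push here. Sprung inwards: 200 N/m, 1.5 N s/m, travel 16 mm: the lamp bounces off what it meets. The lamp with both is 140 mm wide, too wide to grip. Origin as the lamp's.
- boom: the swing arm's flat aluminium beam, 92 mm wide, from the post to the lamp, 172 to 212 mm above the bench (its black cable cover to 223 mm). Not to be touched. Origin as the lamp's.
- post_axis (a point): point on the axis of the lamp stand's vertical post (hinge axis of the swing arm), 200 mm above the bench; the stand is fixed. Post 40 mm diameter, 300 mm high, bearing collar 98 mm diameter from 150 to 222 mm; foot 240 x 300 x 22 mm.
- dish: open glass dish, 90 mm outer diameter, 28 mm high, loose, standing in the middle of the lab jack's top 65 mm above the bench, on the lamp's arc (within 5 mm of 340 mm from the post axis). Origin at the centre of its underside. To be left where it is.
- jack_center (a point): centre of the lab jack's 100 x 100 mm aluminium top plate, 65 mm above the bench; the jack is fixed
- beaker: loose empty glass beaker, 68 mm diameter, 90 mm high, at the right; origin at the centre of its underside
- bottle: loose amber reagent bottle with blue cap, 72 mm diameter, 160 mm high, at the left; origin at the centre of its underside
- phone: loose phone in a blue case, 150 x 73 x 9 mm, lying on the bench; origin at the centre of its underside
- timer: loose white bench timer, 30 x 70 x 60 mm, at the right; origin at the centre of its underside
Things that resemble listed ones, but are neither listed nor needed, are in the scene too. What is shaped like the dish but green is not meant. What is shaped like the part that bears jack_center but purple is not meant.

How it is judged (in metres and radians):
On the way:
1. the lamp stands still over the dish, touched by nothing, for 2.5 s (horizontal distance between lamp_center and dish below 0.02 m and velocity of joint swing_arm between -0.04 and 0.04 rad/s and contact force between each of the arm, the fingers and bumper_left below 0.2 N and contact force between each of the arm, the fingers and bumper_right below 0.2 N), for 2.5 s.
At the end, for the whole second after the job is handed in: the lamp's middle is within 20 mm (seen from above) of the middle of the dish, turning slower than 0.04 rad/s, and the dish still stands in the middle of the jack (within 15 mm) (horizontal distance between lamp_center and dish below 0.02 m and velocity of joint swing_arm between -0.04 and 0.04 rad/s and horizontal distance between dish and jack_center below 0.015 m and angle between dish's own z axis and vertical below 0.1 rad); the robot touches nothing.
It fails at once if a bumper is knocked (more than 20 N from the robot) (contact force between any of the arm, the fingers and bumper_left above 20 N or contact force between any of the arm, the fingers and bumper_right above 20 N).
It fails at once if the lamp is swung faster than 0.7 rad/s (25 cm/s) (velocity of joint swing_arm above 0.7 rad/s or velocity of joint swing_arm below -0.7 rad/s).
It fails at once if the arm runs against an end stop (value of joint swing_arm above 0.96 rad or value of joint swing_arm below -0.96 rad).
It fails at once if the robot touches the lamp's housing, its fan or its arm (contact force between any of the arm, the fingers and lamp above 1 N or contact force between any of the arm, the fingers and boom above 1 N).
It fails at once if the dish or another thing on the bench is disturbed (distance of dish from where it was at the start of the episode above 0.015 m or distance of any of beaker, bottle, phone, timer from where it was at the start of the episode above 0.03 m).
It also fails if it takes over 48 s, if anything falls off the work surface, if the arm or the gripper's body presses on something with over 40 N, if the wrist force passes 120 N, or if a joint passes its speed limit or range.

## Working session

There is one attempt and no reset: what is moved stays moved. The work goes in short steps, Python scripts to look and compute and a shell command to move; the robot and the scene stay as the last step left them, time stands still between calls to the robot, and variables do not carry over. Pictures are saved under pics/ and viewed, about 8 in all and at most 12, crops included, and the job is handed in when it is done.

```bash
mkdir -p pics; ls
cat > h.py <<'E'
from plant import get_obs, capture, bot, spot_in
import numpy as np, cv2
def snap(cam,fn=None):
    c=capture(cam)
    if fn: cv2.imwrite('pics/'+fn,c['img'][:,:,::-1])
    return c
def spots(thing,cam,c):
    T=np.array(c['cam_to_world'])
    out=[]
    for d in spot_in(thing,cam):
        p=np.array(d['xyz']); w=T[:3,:3]@p+T[:3,3]
        out.append((round(d['score'],2),w.round(0).tolist(),(round(c['cx']+c['fx']*p[0]/-p[2]),round(c['cy']-c['fy']*p[1]/-p[2]))))
    return out
E
python3 - <<'E'
from h import *
for cam in ('scene','top'):
    c=snap(cam,cam+'0.png')
    print(cam,np.array(c['cam_to_world']).round(2).tolist(),c['fx'],c['cx'],c['cy'],[k for k in c])
    for t in ('lamp','bumper_left','bumper_right','boom','dish','jack_center','beaker','bottle','phone','timer'):
        print(t,spots(t,cam,c))
print(get_obs())
E
```

```text
pics
scene [[0.66, -0.55, 0.51, 1378.81], [0.75, 0.5, -0.43, -543.24], [-0.02, 0.67, 0.74, 1181.21], [0.0, 0.0, 0.0, 1.0]] 423.47118351134367 274.74677552462816 207.94797161693285 ['img', 'fx', 'fy', 'cx', 'cy', 'cam_to_world']
lamp [(0.86, [506.0, 237.0, 229.0], (282, 141)), (0.48, [522.0, -168.0, 36.0], (198, 239))]
bumper_left [(0.73, [552.0, 280.0, 221.0], (300, 144)), (0.68, [350.0, 269.0, 12.0], (263, 161))]
bumper_right [(0.53, [475.0, 189.0, 221.0], (266, 145))]
boom [(0.84, [638.0, 147.0, 213.0], (289, 176))]
dish [(0.92, [480.0, -293.0, 7.0], (161, 256)), (0.8, [341.0, -187.0, 11.0], (166, 217)), (0.74, [474.0, 184.0, 225.0], (265, 144)), (0.65, [486.0, -146.0, 76.0], (195, 222))]
jack_center [(0.97, [737.0, 329.0, 64.0], (344, 196)), (0.89, [520.0, -169.0, 34.0], (197, 239))]
beaker [(0.72, [382.0, -423.0, 60.0], (108, 250)), (0.52, [662.0, -486.0, 52.0], (133, 321))]
bottle [(0.83, [505.0, 538.0, 89.0], (337, 136)), (0.52, [521.0, -168.0, 35.0], (198, 239))]
phone [(0.64, [350.0, 268.0, 12.0], (263, 161)), (0.23, [637.0, 145.0, 214.0], (288, 175))]
timer [(0.61, [659.0, -
[... 894 characters left out ...]
646.0, -476.0, 61.0], (415, 206))]
{'time': 1.1, 'joint_positions': array([-1.39700491e+00,  3.42016922e-01,  1.52410982e+00, -1.89137203e-06,
        1.27541403e+00, -1.45993021e-01]), 'dq': array([ 0.00133373, -0.00090989, -0.00121083, -0.00051681,  0.00052361,
       -0.0004839 ]), 'tau': array([ 4.05941159e-03, -4.31130123e+01, -2.44479525e+01,  7.20913452e-02,
        4.83150536e-02,  1.95534153e-05]), 'tool_pos': array([ 165.06564515, -498.38495515,  248.72828475]), 'tcp_rot': array([3.14154159e+00, 9.33760187e-06, 3.19784986e-01]), 'contact_force': array([ 0.29970829, -0.45478964,  0.48461949]), 'moment': array([-0.01918667,  0.01794926,  0.01988201]), 'grip_width': 91.84149602523263}
```

```bash
python3 -c "
import cv2,numpy as np
a=cv2.imread('pics/top0.png');cv2.imwrite('pics/t1.png',cv2.resize(a[130:330,110:470],None,fx=2.2,fy=2.2,interpolation=2))"
```

```text
(no output)
```

View pics/t1.png

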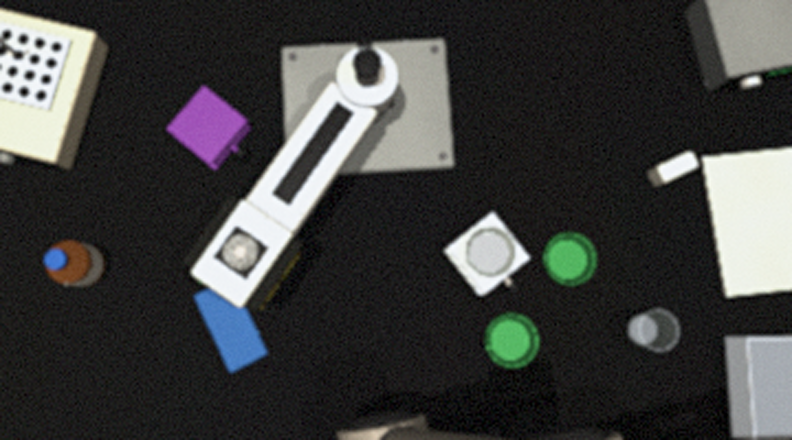

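View pics/scene0.png

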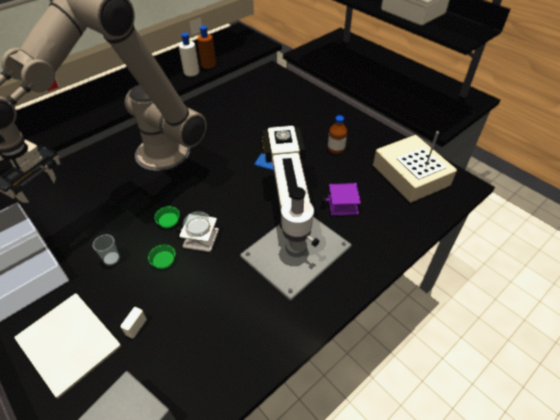

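The top view shows the clear dish on the light-grey jack at crop (490,251), which is image (333,244). The look-alikes are two green dishes on the bench, at crop (570,259) and (512,341), and a purple jack at (207,127). The clear dish on the light jack is the one meant. The lamp is at crop (240,255) and the post at (367,75). Next I'll get the geometry from both views.

```bash
cat >> h.py <<'E'
def ray(c,u,v,z):
    T=np.array(c['cam_to_world']);d=T[:3,:3]@np.array([(u-c['cx'])/c['fx'],-(v-c['cy'])/c['fy'],-1.]);o=T[:3,3]
    return (o+d*(z-o[2])/d[2])[:2]
def white(c,z):pass
E
python3 - <<'E'
from h import *
T=snap('top');S=snap('scene')
f=lambda u,v:(110+(u+.5)/2.2-.5,130+(v+.5)/2.2-.5)
P=lambda u,v,z:ray(T,*f(u,v),z).round(1)
print('collar',P(367,76,222),'posttop',P(368,62,300))
print('dish',P(490,251,79),'jack corners mean',np.mean([P(493,211,65),P(530,258,65),P(481,297,65),P(444,250,65)],0))
print('lamp corners',[P(*q,225) for q in((247,199),(298,233),(241,309),(191,271))],'fan',P(240,252,242))
# scene view
print('scene dish rim',ray(S,199,221,88),'jack top',np.mean([ray(S,*q,65) for q in((187,213),(217,218),(214,247),(181,238))],0),'post top',ray(S,296,196,300), 'fan',ray(S,283,135,242))
im=cv2.cvtColor(S['img'],cv2.COLOR_RGB2BGR)
a=cv2.resize(im[110:260,150:350],None,fx=2,fy=2,interpolation=2);b=cv2.resize(cv2.cvtColor(T['img'],cv2.COLOR_RGB2BGR)[150:300,180:380],None,fx=2,fy=2,interpolation=2)
cv2.imwrite('pics/z.png',np.hstack([a,b])) 
print(get_obs()['time'])
E
```

```text
collar [769.7  56.6] posttop [769.5  55.3]
dish [ 501.9 -151. ] jack corners mean [ 498.225 -147.7  ]
lamp corners [array([573.5, 243.4]), array([520.2, 164.4]), array([405.4, 249.9]), array([463.3, 326.9])] fan [490.3 250.5]
scene dish rim [ 501.37547971 -139.15442041] jack top [ 512.66618365 -148.23895478] post top [780.74998958  43.11651533] fan [494.56224835 250.71873579]
1.2
```

View pics/z.png

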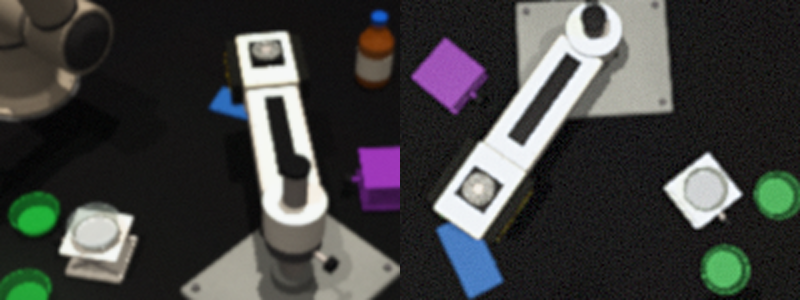

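Post axis is at about (770,56). The lamp is at radius 340 with θ≈-0.608, and the dish at radius 338 with θ≈+0.65, so the geometry is consistent. I'll raise the tool, close the fingers and go over to the lamp's +y side.

```bash
python3 -m handwheel '[[[10,20,45],[0,0,0]],[[35,35,45],[0,0,0]],[[40,40,0],[0,0,0]],[[40,40,0],[0,0,0]],[[40,40,0],[0,0,0]],[[40,40,0],[0,0,0]],[[40,40,0],[0,0,0]],[[40,43,0],[0,0,0.13]],[[10,54,0],[0,0,0.13]],[[10,54,0],[0,0,0.13]],[[10,54,0],[0,0,0.13]],[[10,54,0],[0,0,0.13]]]' 1
python3 -m handwheel '[[[10,54,0],[0,0,0]],[[10,54,0],[0,0,0]],[[10,54,0],[0,0,0]],[[10,54,0],[0,0,0]],[[10,54,0],[0,0,0]],[[10,54,0],[0,0,0]],[[0,0,0],[0,0,0]]]'
cat >> h.py <<'E'
POST=np.array([770.,56.]);R=340.
def proj(c,P):
    T=np.linalg.inv(np.array(c['cam_to_world']));q=(T[:3,:3]@np.asarray(P,float).T).T+T[:3,3]
    return np.c_[c['cx']+c['fx']*q[:,0]/-q[:,2],c['cy']-c['fy']*q[:,1]/-q[:,2]]
def pts(th,r,s,z):  # r along arm from post, s along rising theta
    a=np.array([-np.cos(th),-np.sin(th)]);t=np.array([np.sin(th),-np.cos(th)])
    xy=POST+np.outer(r,a)+np.outer(s,t);return np.c_[xy,np.full(len(xy),z)]
def theta(c,lo=-.95,hi=.95):
    g=cv2.GaussianBlur(c['img'].min(2).astype(np.float32),(0,0),1)
    r1,s1=[q.ravel() for q in np.meshgrid(np.arange(276,406,8.),np.arange(-86,87,4.))]
    w1=(abs(s1)<48)&~((abs(r1-340)<34)&(abs(s1)<34))
    r2,s2=[q.ravel() for q in np.meshgrid(np.arange(130,262,8.),np.arange(-80,81,4.))]
    w2=(abs(s2)<46)&(abs(s2)>20); k2=(abs(s2)>20); r2,s2,w2=r2[k2],s2[k2],w2[k2]
    w=np.r_[w1,w2].astype(float);ths=np.arange(lo,hi,.004);sc=[]
    for th in ths:
        p=np.r_[proj(c,pts(th,r1,s1,225)),proj(c,pts(th,r2,s2,212))].astype(np.float32)
        v=cv2.remap(g,p[:,:1],p[:,1:],cv2.INTER_LINEAR)[:,0];sc.append(np.corrcoef(v,w)[0,1])
    i=int(np.clip(np.argmax(sc),1,len(sc)-2));a,b,d=sc[i-1:i+2]
    return round(float(ths[i]+.002*(a-d)/(a-2*b+d)),4),round(b,3)
E
python3 - <<'E'
from h import *
c=snap('top','a.png');print(theta(c),get_obs()['time'],get_obs()['tool_pos'],get_obs()['tcp_rot'],get_obs()['contact_force'])
E
```

```text
time: 2.7
tool_pos: [487.9, 15.1, 336.0]
tcp_rot: [3.141, -0.0, 0.974]
contact_force: [0.3, -0.1, 0.6]
grip_width: 0.5
time: 3.58
tool_pos: [547.3, 340.9, 334.0]
tcp_rot: [-3.14, 0.001, 0.974]
contact_force: [-0.2, -1.0, -0.8]
grip_width: 0.7
(-0.61, np.float64(0.779)) 3.625 [547.4450183  338.84694271 334.49406495] [-3.14096119e+00  1.56247889e-03  9.72477149e-01] [-0.25386944  0.22190093  0.34405949]
```

```bash
python3 -m handwheel '[[[0,0,-40],[0,0,0]],[[0,0,-40],[0,0,0]],[[0,0,-30],[0,0,0]],[[0,0,-10],[0,0,0]],[[0,0,0],[0,0,0]]]'
python3 - <<'E'
from h import *
S=snap('scene');T=snap('top');print(theta(T))
f=lambda c,y,x:cv2.resize(c['img'][y:y+150,x:x+200,::-1],None,fx=2,fy=2,interpolation=2)
cv2.imwrite('pics/b.png',np.hstack([f(S,70,200),f(T,150,130)]))
E
```

```text
time: 4.25
tool_pos: [548.1, 336.6, 216.3]
tcp_rot: [3.141, -0.0, 0.969]
contact_force: [0.3, -0.8, -0.5]
grip_width: 0.3
(-0.6091, np.float64(0.781))
```

View pics/b.png

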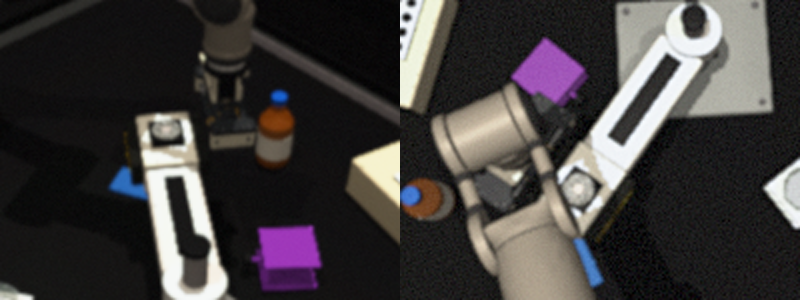

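The closed fingers stand beside the lamp's left bumper and the picture shows a clear gap to it. The theta fit still works at -0.609. I'll push gently at 40 mm/s.

```bash
python3 -m handwheel '[[[-2.9,-4.1,0],[0,0,0]],[[-2.9,-4.1,0],[0,0,0]],[[-2.9,-4.1,0],[0,0,0]],[[-2.9,-4.1,0],[0,0,0]],[[-2.9,-4.1,0],[0,0,0]],[[-2.9,-4.1,0],[0,0,0]],[[-2.8,-4.1,0],[0,0,0]],[[-2.8,-4.2,0],[0,0,0]],[[-2.8,-4.2,0],[0,0,0]],[[-2.7,-4.2,0],[0,0,0]],[[-2.7,-4.2,0],[0,0,0]]]'
python3 - <<'E'
from h import *
for i in range(3):
    o=get_obs();c=snap('top');print(o['time'],theta(c),o['tool_pos'].round(1),o['contact_force'].round(1))
E
```

```text
time: 5.72
tool_pos: [516.4, 291.5, 215.8]
tcp_rot: [3.142, 0.0, 0.97]
contact_force: [-0.3, 1.0, -0.4]
grip_width: 0.7
5.725 (-0.4646, np.float64(0.762)) [516.4 291.5 215.8] [-0.3  1.  -0.4]
5.775 (-0.4537, np.float64(0.765)) [516.2 291.1 215.8] [ 0.5 -0.1  0.9]
5.825 (-0.4427, np.float64(0.768)) [516.3 291.4 215.9] [-0.1  1.   0.5]
```

```bash
python3 -m handwheel '[[[2,3,45],[0,0,0]],[[0,0,45],[0,0,0]],[[-2,-50,0],[0,0,0.18]],[[-2,-50,0],[0,0,0.18]],[[-2,-50,0],[0,0,0.18]],[[-2,-50,0],[0,0,0.18]],[[-2,-50,0],[0,0,0.18]],[[-2,-50,0],[0,0,0.18]],[[-2,-50,0],[0,0,0]],[[-2,-50,0],[0,0,0]],[[-2,-50,0],[0,0,0]],[[0,-12,0],[0,0,0]]]'
python3 -m handwheel '[[[0,0,-45],[0,0,0]],[[0,0,-45],[0,0,0]],[[0,0,0],[0,0,0]]]'
python3 - <<'E'
from h import *
for i in range(6):
    o=get_obs();c=snap('top');print(o['time'],theta(c),o['tool_pos'].round(1),o['tcp_rot'].round(2),o['contact_force'].round(1))
E
```

```text
time: 7.38
tool_pos: [500.5, -168.3, 305.6]
tcp_rot: [-3.141, 0.0, 2.041]
contact_force: [0.1, 0.9, 0.2]
grip_width: 0.4
time: 7.75
tool_pos: [499.2, -164.1, 213.2]
tcp_rot: [-3.138, -0.006, 2.045]
contact_force: [-0.3, 0.2, 0.1]
grip_width: 0.5
7.75 (-0.0589, np.float64(0.842)) [ 499.2 -164.1  213.2] [-3.14 -0.01  2.04] [-0.3  0.2  0.1]
7.8 (-0.0498, np.float64(0.843)) [ 500.6 -164.8  215.7] [-3.14 -0.    2.05] [0.1 0.4 0.9]
7.85 (-0.0406, np.float64(0.845)) [ 501.5 -165.4  217.1] [3.14 0.   2.05] [-0.1  0.6  0.4]
7.9 (-0.0316, np.float64(0.845)) [ 501.8 -165.7  217.8] [3.14 0.   2.05] [-0.1  0.8  0.2]
7.95 (-0.0224, np.float64(0.846)) [ 501.9 -165.8  218. ] [3.14 0.   2.04] [ 0.1 -0.3  0.4]
8.0 (-0.0137, np.float64(0.845)) [ 501.8 -165.9  217.9] [3.14 0.   2.04] [0.7 1.2 0.3]
```

```bash
python3 -m handwheel '[[[6,-7,-1],[0,0,0.04]],[[6,-7,-1],[0,0,0.04]],[[6,-7,-1],[0,0,0.04]],[[5.6,-6.2,-1],[0,0,0.03]],[[0,0,0],[0,0,0]],[[0,0,0],[0,0,0]],[[0,0,0],[0,0,0]],[[0,0,0],[0,0,0]],[[0,0,0],[0,0,0]],[[0,0,0],[0,0,0]],[[0,0,0],[0,0,0]],[[0,0,0],[0,0,0]]]'
cat >> h.py <<'E'
def fth(p): # joint angle at which the right bumper meets a finger at p; left: use s=-79.5
    d=np.asarray(p[:2])-POST;r=np.hypot(*d);return float(np.arctan2(-d[1],-d[0])-np.arcsin(79.5/r)),r
def track(n):
    L=[]
    for i in range(n):
        t=get_obs()['time'];L.append((t,*theta(snap('top'))))
    L=np.array(L);k=np.polyfit(L[:,0]-L[-1,0],L[:,1],1)
    print('t',L[-1,0],'th',k[1].round(4),'w',k[0].round(4),'score',L[:,2].min(),'rms',np.std(L[:,1]-np.polyval(k,L[:,0]-L[-1,0])).round(4))
    o=get_obs();print(o['time'],o['tool_pos'].round(1),o['tcp_rot'].round(2),o['contact_force'].round(1),fth(o['tool_pos']))
    return k,L[-1,0]
E
python3 -c "
from h import *
track(5)"
```

```text
time: 9.55
tool_pos: [524.3, -192.9, 211.8]
tcp_rot: [3.141, -0.0, 2.194]
contact_force: [0.5, -0.1, -1.1]
grip_width: 0.4
t 9.75 th 0.2827 w 0.1592 score 0.798 rms 0.0001
9.8 [ 524.3 -192.9  211.8] [ 3.14 -0.    2.19] [-0.4  0.1  0.2] (0.5625684652613442, np.float64(349.75030063289165))
```

```bash
python3 -m handwheel '[[[0,0,0],[0,0,0]],[[0,0,0],[0,0,0]],[[0,0,0],[0,0,0]],[[0,0,0],[0,0,0]],[[0,0,0],[0,0,0]],[[0,0,0],[0,0,0]],[[0,0,0],[0,0,0]],[[0,0,0],[0,0,0]],[[0,0,0],[0,0,0]],[[0,0,0],[0,0,0]],[[0,0,0],[0,0,0]],[[2.01,-1.97,0],[0,0,0]]]'
python3 -m handwheel '[[[2.01,-1.95,0],[0,0,0]],[[2.02,-1.94,0],[0,0,0]],[[2.05,-1.92,0],[0,0,0]],[[2.06,-1.9,0],[0,0,0]],[[2.07,-1.89,0],[0,0,0]],[[2.09,-1.87,0],[0,0,0]],[[2.11,-1.85,0],[0,0,0]],[[2.12,-1.84,0],[0,0,0]],[[2.14,-1.82,0],[0,0,0]],[[2.15,-1.8,0],[0,0,0]],[[2.16,-1.79,0],[0,0,0]],[[2.18,-1.77,0],[0,0,0]]]'
python3 -m handwheel '[[[2.19,-1.75,0],[0,0,0]],[[2.2,-1.74,0],[0,0,0]],[[5,-6,0],[0,0,0]],[[5,-6,0],[0,0,0]]]'
python3 -c "
from h import *
track(6)"
```

```text
time: 11.3
tool_pos: [526.3, -194.9, 211.8]
tcp_rot: [3.141, 0.0, 2.194]
contact_force: [0.2, 0.0, 0.3]
grip_width: 0.4
time: 12.8
tool_pos: [551.6, -217.3, 211.8]
tcp_rot: [3.142, -0.0, 2.194]
contact_force: [0.6, 0.4, -0.1]
grip_width: 0.5
time: 13.3
tool_pos: [566.3, -233.2, 211.8]
tcp_rot: [3.141, 0.0, 2.194]
contact_force: [0.4, -0.6, 0.4]
grip_width: 0.4
t 13.55 th 0.6494 w 0.0043 score 0.771 rms 0.0
13.6 [ 565.8 -232.6  211.7] [ 3.14 -0.    2.19] [-0.3  0.1  0.8] (0.7281770061581001, np.float64(353.5594820638348))
```

```bash
python3 -m handwheel '[[[10,-12,5],[0,0,0]],[[10,-15,20],[0,0,0]],[[0,-40,40],[0,0,0]],[[-10,-50,20],[0,0,0]],[[-10,-50,0],[0,0,0]],[[0,0,0],[0,0,0]]]'
python3 - <<'E'
from h import *
(k,t)=track(5)
T=snap('top');S=snap('scene')
a=cv2.imread('pics/top0.png')
m=cv2.resize(a[215:275,305:362],None,fx=4,fy=4,interpolation=cv2.INTER_CUBIC).min(2)
m=(m>110).astype(np.uint8);n,l,st,ce=cv2.connectedComponentsWithStats(m);i=1+np.argmax(st[1:,4])
(x,y),wh,an=cv2.minAreaRect(np.argwhere(cv2.morphologyEx((l==i).astype(np.uint8),cv2.MORPH_OPEN,np.ones((15,15))))[:,::-1].astype(np.float32))
p=ray(T,305+(x+.5)/4-.5,215+(y+.5)/4-.5,65);d=p-POST
print('jack',p,'size px',np.array(wh)/4,'th',np.arctan2(-d[1],-d[0]),np.hypot(*d),'lamp',pts(k[1],[340],[0],0))
f=lambda c,y,x:cv2.resize(c['img'][y:y+150,x:x+200,::-1],None,fx=2,fy=2,interpolation=2)
cv2.imwrite('pics/c.png',np.hstack([f(S,130,120),f(T,150,220)]))
E
```

```text
time: 14.35
tool_pos: [564.2, -403.2, 296.0]
tcp_rot: [-3.141, -0.0, 2.19]
contact_force: [-0.8, 0.5, -0.5]
grip_width: 0.1
t 14.55 th 0.6521 w 0.0022 score 0.863 rms 0.0
14.6 [ 566.4 -398.2  297. ] [ 3.14 -0.    2.2 ] [ 0.9 -0.2  0.8] (0.9889844860052064, np.float64(497.7854019737798))
jack [ 495.74550692 -148.71425301] size px [29.99317169 29.62183189] th 0.6412181786606246 342.2330380893602 lamp [[ 499.77246156 -150.34213692    0.        ]]
```

View pics/c.png

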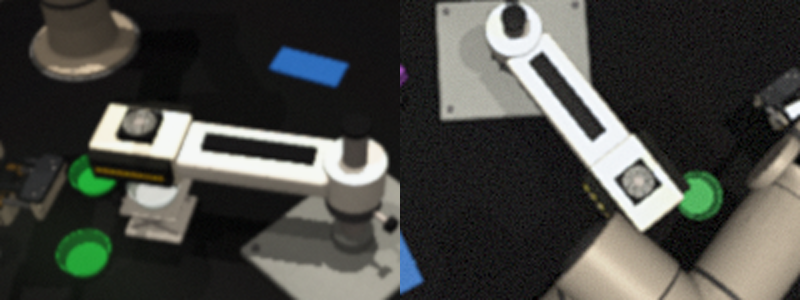

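The lamp stands over the jack and dish: the dish is visible beneath it at left-panel (155,190), and the gripper is well clear. The lamp's middle is about 4 mm from the measured jack centre, and it is still slowing. I'll watch it stand.

```bash
for i in 1 2 3; do python3 -m handwheel '[[[0,0,0],[0,0,0]],[[0,0,0],[0,0,0]],[[0,0,0],[0,0,0]],[[0,0,0],[0,0,0]],[[0,0,0],[0,0,0]],[[0,0,0],[0,0,0]],[[0,0,0],[0,0,0]],[[0,0,0],[0,0,0]],[[0,0,0],[0,0,0]],[[0,0,0],[0,0,0]],[[0,0,0],[0,0,0]]]' | head -1; python3 -c "
from h import *
track(3)"; done
python3 - <<'E'
from h import *
S=snap('scene');T=snap('top')
for c,n in((S,'scene'),(T,'top')):
  for t in('dish','jack_center','phone','beaker','bottle','timer'):print(n,t,spots(t,n,c)[:4])
E
```

```text
time: 16.08
t 16.175 th 0.6527 w 0.0 score 0.864 rms 0.0
16.225 [ 565.9 -399.7  296.8] [3.14 0.   2.19] [0.3 0.4 1.1] (0.9897835713656062, np.float64(499.35621649207746))
time: 17.6
t 17.7 th 0.6527 w 0.0 score 0.864 rms 0.0
17.75 [ 565.9 -399.7  296.8] [3.14 0.   2.19] [-0.5 -0.1  0.6] (0.9897483344046435, np.float64(499.32586874035854))
time: 19.12
t 19.225 th 0.6527 w 0.0 score 0.864 rms 0.0
19.275 [ 565.9 -399.7  296.8] [ 3.14 -0.    2.19] [ 0.  -0.2  0.1] (0.98972124625001, np.float64(499.329056097791))
scene dish [(0.71, [346.0, -204.0, 10.0], (163, 220)), (0.61, [483.0, -293.0, 7.0], (162, 256)), (0.5, [506.0, -162.0, 69.0], (195, 229))]
scene jack_center [(0.81, [524.0, -167.0, 33.0], (198, 239)), (0.7, [735.0, 328.0, 65.0], (343, 196))]
scene phone [(0.87, [388.0, 293.0, 13.0], (273, 163))]
scene beaker [(0.86, [385.0, -427.0, 59.0], (108, 252))]
scene bottle [(0.76, [503.0, 540.0, 91.0], (337, 135))]
scene timer [(0.59, [660.0, -485.0, 54.0], (133, 321))]
top dish [(0.73, [482.0, -306.0, 5.0], (370, 250))]
top jack_center [(0.96, [725.0, 332.0, 66.0], (205, 187))]
top phone [(0.61, [381.0, 296.0, 10.0], (215, 278))]
top beaker []
top bottle [(0.92, [480.0, 540.0, 109.0], (144, 251)), (0.48, [581.0, -80.0, 224.0], (317, 217))]
top timer []
```

The lamp has stood at θ=0.6527 with zero measured speed for over 3 s, and the other things show no displacement. I'm handing in.

```bash
python3 -c "
from h import *
print(bot.close_job())"
```

```text
the job is handed in; nothing more can be done
None
```

The lamp is standing still over the glass dish with nothing touching it, and I handed the job in at about 19.4 s of the 48 s.

- **What I did:** I pushed the left bumper once with the closed fingers at 40 mm/s, which sent the lamp off at about 0.22 rad/s. I then passed over the lamp and braked it on the right bumper with the fingers retreating at about half its speed. After that I drew the gripper well clear.
- **Lamp at rest:** Over the last 3 s and more the swing arm stayed at 0.6527 rad, with no speed measurable in the top camera. The lamp's middle was about 4 mm from the jack centre measured in the top view, against 20 mm allowed.
- **Contact:** The wrist force readings I took stayed at the noise level, about 1 N.
- **Checks that disagreed:** Dish and jack estimates from different views gave target angles from about 0.63 to 0.67 rad, a spread of up to about 9 mm either side.
- **Checks I could not make:** At the end the top camera could not see the dish, beaker or timer. The scene camera, where only part of the dish showed, put the beaker and timer where they were at the start, to within about 5 mm. The dish still appeared on the jack.

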